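# Lay out the sample pistons by size for measuring

### The job

Stand the four sample pistons upright on the board's four round marks in order of size, one to each mark and centred on it: the smallest on the red mark, then the next larger along the row, and the largest on the black mark. Set each one down on the board rather than dropping it, do not tip any over, and leave the caliper and the tape measure where they are.

Things in the scene. Friction and masses are not known exactly. Their poses are not given: they have to be found in the camera images.
- piston_28: loose aluminium piston, a plain upright solid cylinder 28 mm in diameter and 42 mm tall with a black seal band low on its side and a orange paint dot on its flat top; about 70 g; origin at the centre of its underside, z axis up; it starts standing on the desk
- piston_36: loose aluminium piston, a plain upright solid cylinder 36 mm in diameter and 48 mm tall with a black seal band low on its side and a yellow paint dot on its flat top; about 130 g; origin at the centre of its underside, z axis up; it starts standing on the desk
- piston_44: loose aluminium piston, a plain upright solid cylinder 44 mm in diameter and 54 mm tall with a black seal band low on its side and a green paint dot on its flat top; about 220 g; origin at the centre of its underside, z axis up; it starts standing on the desk
- piston_52: loose aluminium piston, a plain upright solid cylinder 52 mm in diameter and 60 mm tall with a black seal band low on its side and a blue paint dot on its flat top; about 340 g; origin at the centre of its underside, z axis up; it starts standing on the desk
- mark_red: red painted disc, 60 mm across, at one end of a straight row of four marks 68 mm apart on the board (which end changes from start to start); origin at its centre, flush with the board's top face 12 mm above the desk, z up. The board is a fixed pale wooden strip 340 x 80 x 12 mm with steel end caps, lying on the desk across the robot's front, turned a little
- mark_mid1: one of the two equal grey painted discs, 60 mm across, in the middle of the row on the board (the two may be swapped: the one 68 mm from the red mark is second in the row, the one 136 mm from it third); origin at its centre, flush with the board's top face 12 mm above the desk, z up
- mark_mid2: one of the two equal grey painted discs, 60 mm across, in the middle of the row on the board (the two may be swapped: the one 68 mm from the red mark is second in the row, the one 136 mm from it third); origin at its centre, flush with the board's top face 12 mm above the desk, z up
- mark_black: black painted disc, 60 mm across, at the end of the row opposite the red one, 204 mm from it; origin at its centre, flush with the board's top face 12 mm above the desk, z up
- caliper: bystander, to be left alone: loose steel vernier caliper lying flat to the robot's right, 230 mm long, 9 mm thick, jaws reaching 55 mm to its +y side; origin under the middle of its beam, x along the beam
- tape: bystander, to be left alone: loose yellow tape measure lying flat to the robot's left, about 66 x 64 x 34 mm; origin at the centre of its underside
There are look-alikes about, which are no part of the job. Leave any purple look-alike of the piston_44 alone. Leave any brown look-alike of the piston_28 alone.

How it is judged:
At the end, for the whole second after the job is handed in: Each piston stands upright (within 0.1 rad), released and at rest on the board, its centre within 12 mm of the centre of its own mark: 28 mm piston on red, 36 mm on the grey mark next to red, 44 mm on the other grey mark, 52 mm on black (horizontal distance between piston_28 and mark_red below 0.012 m and horizontal distance between piston_52 and mark_black below 0.012 m and ((horizontal distance between mark_mid1 and mark_red below 0.1 m and horizontal distance between piston_36 and mark_mid1 below 0.012 m and horizontal distance between piston_44 and mark_mid2 below 0.012 m) or (horizontal distance between mark_mid2 and mark_red below 0.1 m and horizontal distance between piston_36 and mark_mid2 below 0.012 m and horizontal distance between piston_44 and mark_mid1 below 0.012 m)) and angle between each of piston_28, piston_36, piston_44, piston_52's own z axis and vertical below 0.1 rad and height (world z) of piston_28 between 0.009 and 0.016 m and linear speed of each of piston_28, piston_36, piston_44, piston_52 below 0.02 m/s and angular speed of each of piston_28, piston_36, piston_44, piston_52 below 0.2 rad/s and contact force between the fingers and piston_28 below 0.1 N and height (world z) of piston_36 between 0.009 and 0.016 m and contact force between the fingers and piston_36 below 0.1 N and height (world z) of piston_44 between 0.009 and 0.016 m and contact force between the fingers and piston_44 below 0.1 N and height (world z) of piston_52 between 0.009 and 0.016 m and contact force between the fingers and piston_52 below 0.1 N); the robot touches nothing.
It fails at once if the caliper was pushed out of its place (distance of caliper from where it was at the start of the episode above 0.02 m).
It fails at once if the tape was pushed out of its place (distance of tape from where it was at the start of the episode above 0.02 m).
It fails at once if a piston was dropped from a height of more than about 3 cm above its place ((height (world z) of piston_28 above 0.037 m and linear speed of piston_28 above 0.4 m/s and contact force between the fingers and piston_28 below 0.01 N) or (height (world z) of piston_36 above 0.037 m and linear speed of piston_36 above 0.4 m/s and contact force between the fingers and piston_36 below 0.01 N) or (height (world z) of piston_44 above 0.037 m and linear speed of piston_44 above 0.4 m/s and contact force between the fingers and piston_44 below 0.01 N) or (height (world z) of piston_52 above 0.037 m and linear speed of piston_52 above 0.4 m/s and contact force between the fingers and piston_52 below 0.01 N)).
It fails at once if a piston was tipped over (angle between any of piston_28, piston_36, piston_44, piston_52's own z axis and vertical above 0.8 rad).
It also fails if it takes over 102 s, if anything falls off the work surface, if the arm or the gripper's body presses on something with over 40 N, if the wrist force passes 120 N, or if a joint passes its speed limit or range.

### The arm

A 7-joint arm with a two-finger parallel gripper is mounted at the origin on the work surface. World frame = base frame: x ahead of the robot, y to its left, z up, the work surface at z = 0. Lengths are in m, angles in rad, forces in N, time in s.
With the tool pointing down it reaches from about 0.425 to 0.875 m from the base axis. Payload 8.4 kg.
Tool frame: the origin (TCP) lies at the very end of the fingers, on their centre line; the grasp point (between the pads) lies 19 mm behind it; z points along the fingers, y is the direction in which the jaws open and shut (so a half turn about z gives the same grasp; the last joint's range is limited). The gripper opens to 87 mm and grips with 3 to 60 N. Pads are 19 mm wide; open, the fingers measure 117 mm over their backs; the gripper's body (75 mm by 190 mm) begins 51 mm behind the grasp point.
Start: joints at [-1.403, 0.333, 0.04, 1.465, -0.013, 1.343, -0.059], TCP at [0.171, 0.627, 0.201] pointing down, gripper open.
Joint ranges: [-2.58, 2.58], [-0.38, 2.09], [-1.3, 1.39], [0.25, 2.4], [-1.5, 4.64], [0.08, 2.09], [-2.65, 2.65]. Speed limits (rad/s): [2.22, 2.22, 2.79, 2.79, 3.14, 3.14, 3.14].

### API

Orientations are given as a unit quaternion [w, x, y, z].
In Python, from station import * gives the robot as it stands.
- The arm moves only by the tool carry_out, never from a script. Its argument "rows" is a list of rows, each a list of 5 numbers: the shift along the tool's x, y, z in m, then the turn about the tool's z in rad, then the closure, from 0 (fully open) to 1 (shut). In form: [[tx, ty, tz, twist, jaw], ...]. A call has exactly 10 rows; each row is the pose to reach, as a shift and turn from the pose measured when the call began, along the tool's axes at that moment; what a row does not reach only later rows make up. A row lasts 1/12 s, in which the tool goes at most 41.7 mm and 7.16 degrees, less where a joint would pass 70% of its speed; a pose out of reach is approached as far as the arm can. A call with a gripper value outside its range is refused whole. The fingers move at their own pace and stop on an object; the grip force is fixed at half the most. Time passes only in rows, so rows that repeat a pose let the fingers close, or fill a call up. It gives the time, the measured TCP pose, the force and the opening at its end, in the units of the state.
- get_state(): the state, without advancing time (a new reading comes with each control period).
- read_camera(name): name is "scene" or "top" or "wrist"; returns the picture (480x640x3 uint8, blue, green, red); there is no depth.
- calibration(name): a dict with "fx", "fy", "cx", "cy" (pixels), "R" (3x3) and "t" (3): a world point X has camera coordinates R X + t. Camera axes: x right, y down, z forward; pixel columns grow to the right and rows downward; lengths in m; the calibration is good to about 2 mm. A picture is of the moment at which its call begins: read the wrist's pose just before it. calibration takes no time and is no camera call; for the wrist camera it gives the pose at the moment of the call.
- hand_in(): hands the job in, once; it reports no verdict.
The state is a dict: "t": time; "joints": joint angles; "joint_velocities": joint speeds; "joint_torque": joint torques, N m; "eef_pos": TCP position; "eef_rot": TCP orientation; "contact_force": force on the tool from outside, world axes, zero at the start; "ft_torque": the same for the moment, N m; "finger_gap": finger opening in m.
Only numpy, scipy, OpenCV 4.12 (cv2) and the standard library are available. Lean on these libraries where they do the work, as an engineer would, in place of code of your own. Each camera call takes 0.05 s, during which the arm holds its last target.

## Working session

There is one attempt and no reset: what is moved stays moved. The work goes in short steps, Python scripts to look and compute and a tool call to move; the robot and the scene stay as the last step left them, time stands still between calls to the robot, and variables do not carry over. Pictures are saved under pics/ and viewed, and the job is handed in when it is done.

Besides the shell and the picture viewer there is one more tool, called after ">>>" as a command line: name --pt "numbers of a row" for each row, then --argument value for the rest. carry_out: Moves the arm, as the interface text tells. Its arguments: {"type":"object","properties":{"rows":{"type":"array","items":{"type":"array","items":{"type":"number"}}}},"required":["rows"]}

```bash
ls; mkdir -p pics; python3 - <<'E'
from station import *
import cv2
s=get_state();print({k:s[k] for k in('t','eef_pos','eef_rot','finger_gap','contact_force')})
for n in('top','scene'):
    im=read_camera(n);cv2.imwrite(f'pics/{n}0.png',im)
    c=calibration(n);print(n,c)
E
```

```text
pics
{'t': 0.0, 'eef_pos': array([0.17126477, 0.62649545, 0.20006536]), 'eef_rot': array([-4.57198686e-05,  1.32989302e-01,  9.91117147e-01, -8.02257664e-04]), 'finger_gap': 0.08703294435342869, 'contact_force': array([-0.45744966, -0.7082848 ,  0.37087068])}
top {'fx': 616.679391174599, 'fy': 616.679391174599, 'cx': 324.7166429290855, 'cy': 242.58386526643045, 'R': array([[-0.01884813, -0.99962326, -0.019952  ],
       [-0.992506  ,  0.02111621, -0.12035755],
       [ 0.12073351,  0.01753397, -0.99253009]]), 't': array([0.00237401, 0.51616795, 1.49054917])}
scene {'fx': 480.188907349319, 'fy': 480.188907349319, 'cx': 323.81462338104456, 'cy': 238.23928216985738, 'R': array([[-0.64946266,  0.76024252,  0.0151517 ],
       [ 0.52183695,  0.46011287, -0.71831912],
       [-0.55306822, -0.45861472, -0.69554876]]), 't': array([ 0.35017046, -0.21397993,  1.2590267 ])}
```

View pics/top0.png

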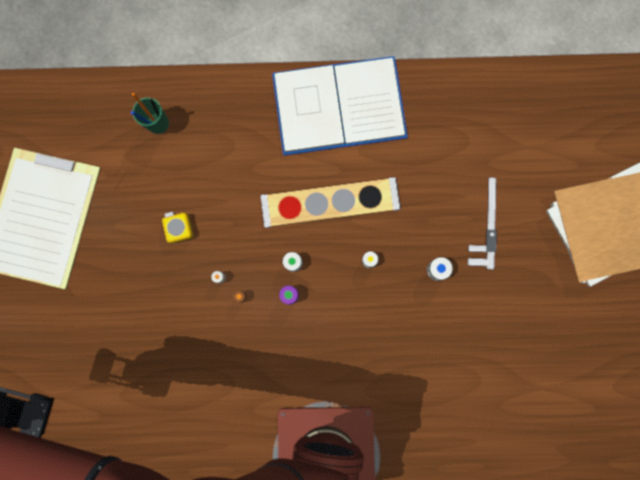

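View pics/scene0.png

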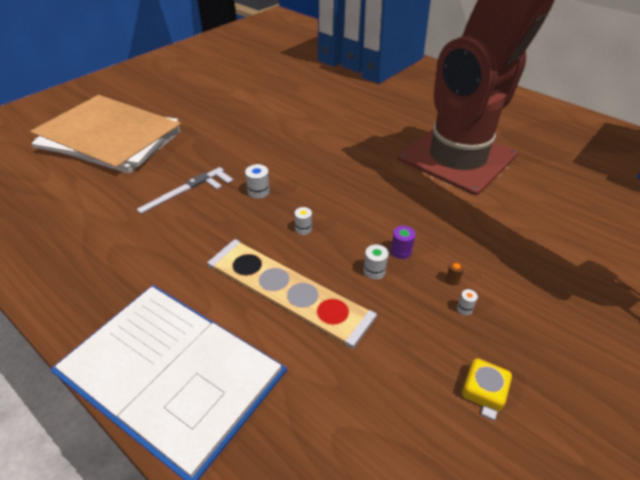

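The top view shows the marks at red (290,207), grey (316,204) and (343,201), and black (370,197). The pistons are 28 (217,277), 36 (370,259), 44 (292,261) and 52 (441,268). The decoys are purple (289,295) and brown (239,296). Next I'll measure these.

```bash
cat > h.py <<'E'
import numpy as np, cv2
from station import *
def ray(c,u,v,z):
    R,t=c['R'],c['t']; o=-R.T@t
    d=R.T@np.array([(u-c['cx'])/c['fx'],(v-c['cy'])/c['fy'],1])
    return (o+d*(z-o[2])/d[2])
def proj(c,X):
    p=c['R']@X+c['t']; return np.array([c['fx']*p[0]/p[2]+c['cx'],c['fy']*p[1]/p[2]+c['cy']])
def blobs(im,lo,hi,amin=8):
    h=cv2.cvtColor(im,cv2.COLOR_BGR2HSV)
    m=cv2.inRange(h,np.array(lo),np.array(hi))
    n,l,s,ce=cv2.connectedComponentsWithStats(m)
    return [(ce[i].round(2),s[i,4],s[i,2:4]) for i in range(1,n) if s[i,4]>=amin]
COL=dict(orange=((5,150,150),(16,255,255)),yellow=((22,120,120),(34,255,255)),green=((45,100,60),(80,255,255)),blue=((100,150,100),(125,255,255)),red=((0,180,100),(4,255,255)),red2=((172,180,100),(180,255,255)),grey=((100,5,110),(175,45,190)),black=((0,0,0),(180,255,45)))
E
python3 - <<'E'
from h import *
for n in('top','scene'):
    im=cv2.imread(f'pics/{n}0.png');
    for k,(lo,hi) in COL.items():
        print(n,k,[(tuple(map(float,a)),int(b),tuple(map(int,w))) for a,b,w in blobs(im,lo,hi,10) if n=='scene' or 170<a[1]<310 and 150<a[0]<480])
E
```

```text
top orange [((289.13, 207.45), 76, (23, 23)), ((238.5, 296.14), 44, (8, 7))]
top yellow [((176.8, 227.85), 430, (30, 30)), ((370.0, 258.62), 21, (5, 5))]
top green [((291.5, 260.88), 32, (6, 7)), ((288.0, 294.41), 37, (7, 7))]
top blue [((440.93, 267.9), 42, (7, 7))]
top red [((289.45, 207.08), 348, (21, 21))]
top red2 []
top grey [((343.32, 199.64), 300, (21, 21)), ((316.32, 203.58), 319, (20, 20)), ((176.02, 226.71), 117, (14, 14))]
top black [((369.93, 196.22), 283, (19, 19))]
scene orange [((456.64, 265.4), 58, (10, 8)), ((469.5, 295.0), 10, (4, 3)), ((331.62, 311.27), 97, (32, 27))]
scene yellow [((302.81, 212.0), 16, (6, 3)), ((486.75, 386.13), 1139, (48, 52))]
scene green [((403.82, 232.55), 38, (9, 6)), ((376.57, 251.94), 35, (8, 5))]
scene blue [((60.2, 40.47), 10808, (141, 104)), ((177.53, 17.73), 1100, (35, 42)), ((420.86, 45.95), 21, (6, 11)), ((256.1, 170.43), 21, (7, 4)), ((170.21, 426.69), 1303, (234, 113))]
scene red [((332.51, 311.13), 571, (30, 24))]
scene red2 []
scene grey [((214.99, 179.0), 73, (26, 15)), ((260.55, 183.29), 31, (10, 14)), ((192.44, 180.32), 25, (7, 5)), ((167.67, 197.49), 76, (53, 30)), ((210.0, 264.4), 10, (5, 4)), ((273.63, 279.07), 456, (28, 21)), ((302.07, 294.63), 504, (29, 22)), ((102.77, 325.47), 153, (97, 80)), ((360.87, 333.52), 71, (29, 33)), ((218.53, 403.11), 373, (168, 154)), ((489.12, 378.62), 420, (25, 22)), ((486.53, 414.7), 30, (13, 11))]
scene black [((215.76, 12.53), 911, (38, 31)), ((523.8, 41.49), 379, (40, 49)), ((461.48, 71.94), 1494, (40, 49)), ((500.53, 85.59), 17, (9, 4)), ((435.0, 146.86), 77, (8, 19)), ((246.82, 264.23), 343, (25, 18))]
```

```bash
python3 - <<'E'
from h import *
ims={n:cv2.imread(f'pics/{n}0.png') for n in('top','scene')}
print('o28',[(a.tolist(),int(b)) for a,b,w in blobs(ims['top'],(4,70,120),(20,255,255),6) if 205<a[0]<230 and 265<a[1]<290])
P={'28':((217.0,277),(469.5,295),.042),'36':((370,258.6),(302.8,212),.048),'44':((291.5,260.9),(376.6,252),.054),'52':((440.9,267.9),(256.1,170.4),.06),
'red':((289.4,207.1),(332.3,311.1),.012),'gA':((316.3,203.6),(302.1,294.6),.012),'gB':((343.3,199.9),(273.6,279.1),.012),'blk':((369.9,196.3),(246.8,264.2),.012),
'purple':((288,294.4),(403.8,232.5),.054),'brown':((238.5,296.1),(456.6,265.4),.042),'tape':((176,226.7),(489,378.6),.034)}
for k,(a,b,z) in P.items():
    print(k,ray(calibration('top'),*a,z).round(4),ray(calibration('scene'),*b,z).round(4))
c=calibration('wrist');print(c)
s=get_state();print(s['eef_rot'])
E
```

```text
o28 [([216.5, 276.22], 18)]
28 [0.4357 0.2565 0.042 ] [0.4367 0.2587 0.042 ]
36 [ 0.4725 -0.1175  0.048 ] [ 0.4724 -0.1166  0.048 ]
44 [0.4703 0.073  0.054 ] [0.4701 0.074  0.054 ]
52 [ 0.4455 -0.2861  0.06  ] [ 0.4459 -0.2852  0.06  ]
red [0.6104 0.0796 0.012 ] [0.6101 0.0808 0.012 ]
gA [0.6178 0.0117 0.012 ] [0.6179 0.0133 0.012 ]
gB [ 0.6257 -0.0565  0.012 ] [ 0.6258 -0.0541  0.012 ]
blk [ 0.6334 -0.1236  0.012 ] [ 0.6331 -0.1218  0.012 ]
purple [0.3895 0.0824 0.054 ] [0.3891 0.0829 0.054 ]
brown [0.3882 0.2039 0.042 ] [0.3873 0.2047 0.042 ]
tape [0.5633 0.3605 0.034 ] [0.5623 0.3622 0.034 ]
{'fx': 394.08154285866954, 'fy': 394.08154285866954, 'cx': 319.48811338901095, 'cy': 237.65459141220455, 'R': array([[ 0.26435393,  0.96442441, -0.00160215],
       [ 0.93479569, -0.25582321,  0.24639703],
       [ 0.23722144, -0.0666337 , -0.96916765]]), 't': array([-0.64903542, -0.02973008,  0.39002006])}
[-4.89784619e-05  1.33023702e-01  9.91112615e-01 -6.90824964e-04]
```

```bash
cat >> h.py <<'E'
from scipy.spatial.transform import Rotation as Rn
P={'28':(.4362,.2576),'36':(.4725,-.1171),'44':(.4702,.0735),'52':(.4457,-.2857),'red':(.6103,.0802),'gA':(.6178,.0125),'gB':(.6257,-.0553),'blk':(.6333,-.1227)}
JA=np.arctan2(.1126,.9936)
def go(x,y,z):
    s=get_state();w=s['eef_rot'];R=Rn.from_quat([*w[1:],w[0]]).as_matrix()
    d=R.T@(np.array([x,y,z])-s['eef_pos'])
    a=np.arctan2(R[1,1],R[0,1]); tw=-(((JA-a)+np.pi/2)%np.pi-np.pi/2)
    print('t',round(s['t'],2),'pos',s['eef_pos'].round(4),'gap',round(s['finger_gap'],4),'F',s['contact_force'].round(1),'j',s['joints'].round(2)); print('shift',d.round(4),'twist',round(tw,3))
E
python3 -c "
from h import *
go(*P['28'],.12)"
```

```text
t 0.1 pos [0.1713 0.6266 0.2002] gap 0.0867 F [-0.1  0.2 -0.2] j [-1.4   0.33  0.04  1.47 -0.01  1.34 -0.06]
shift [-0.3528 -0.2859  0.0806] twist 1.191
```

>>> carry_out --pt "-0.025 -0.02 0.0 0.12 0" --pt "-0.05 -0.04 0.0 0.24 0" --pt "-0.075 -0.06 0 0.36 0" --pt "-0.1 -0.08 0 0.48 0" --pt "-0.125 -0.1 0 0.6 0" --pt "-0.15 -0.12 0 0.72 0" --pt "-0.175 -0.14 0 0.84 0" --pt "-0.2 -0.16 0 0.96 0" --pt "-0.225 -0.18 0 1.08 0" --pt "-0.25 -0.2 0 1.19 0"

```text
t: 0.93
eef_pos: [0.3602, 0.3661, 0.2003]
eef_rot: [0.0, 0.668, 0.744, -0.001]
contact_force: [0.8, 0.4, -0.3]
finger_gap: 0.0872
```

```bash
python3 -c "
from h import *
go(*P['28'],.12)"
```

```text
t 0.93 pos [0.3602 0.3661 0.2003] gap 0.0872 F [ 0.8  0.4 -0.3] j [-1.19  0.05  0.32  1.81 -0.02  1.29 -0.76]
shift [-0.116   0.0639  0.0804] twist -0.005
```

>>> carry_out --pt "-0.02 0.011 0.01 0 0" --pt "-0.04 0.022 0.02 0 0" --pt "-0.06 0.033 0.03 0 0" --pt "-0.08 0.044 0.04 0 0" --pt "-0.1 0.055 0.055 0 0" --pt "-0.116 0.064 0.07 0 0" --pt "-0.116 0.064 0.08 0 0" --pt "-0.116 0.064 0.08 0 0" --pt "-0.116 0.064 0.08 0 0" --pt "-0.116 0.064 0.08 0 0"

```text
t: 1.77
eef_pos: [0.436, 0.2588, 0.1209]
eef_rot: [0.0, 0.667, 0.745, -0.001]
contact_force: [0.5, -0.5, -0.1]
finger_gap: 0.087
```

```bash
python3 -c "
from h import *
c=calibration('wrist');im=read_camera('wrist');cv2.imwrite('pics/w1.png',im)
for b in blobs(im,(4,120,120),(18,255,255),40): print(b, ray(c,*b[0],.042).round(4))
go(*P['28'],.01)"
```

```text
(array([305.16, 142.67]), np.int32(166900), array([640, 300], dtype=int32)) [0.4198 0.3208 0.042 ]
(array([209.54, 365.41]), np.int32(1598), array([57, 49], dtype=int32)) [0.3646 0.1512 0.042 ]
(array([378.4 , 354.78]), np.int32(628), array([28, 31], dtype=int32)) [0.4894 0.1738 0.042 ]
t 1.82 pos [0.4361 0.2589 0.1211] gap 0.087 F [-0.3  0.1  0.6] j [-1.04  0.1   0.44  1.93 -0.05  1.12 -0.47]
shift [-0.0012 -0.      0.1111] twist -0.003
```

View pics/w1.png

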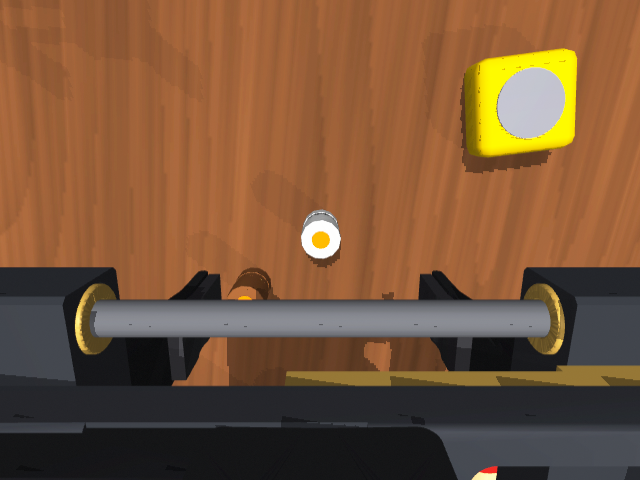

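```bash
python3 -c "
from h import *
c=calibration('wrist')
print(ray(c,320.5,240,.042))"
```

```text
[0.4370045  0.25709836 0.042     ]
```

>>> carry_out --pt "-0.0015 0 0.02 0 0" --pt "-0.0015 0 0.045 0 0" --pt "-0.0015 0 0.07 0 0" --pt "-0.0015 0 0.09 0 0" --pt "-0.0015 0 0.103 0 0" --pt "-0.0015 0 0.11 0 0" --pt "-0.0015 0 0.11 0 0" --pt "-0.0015 0 0.11 0 1" --pt "-0.0015 0 0.11 0 1" --pt "-0.0015 0 0.11 0 1"

```text
t: 2.65
eef_pos: [0.4369, 0.258, 0.0123]
eef_rot: [0.0, 0.667, 0.745, 0.001]
contact_force: [-0.5, -0.1, 0.4]
finger_gap: 0.0743
```

>>> carry_out --pt "0 0 0 0 1" --pt "0 0 0 0 1" --pt "0 0 0 0 1" --pt "0 0 0 0 1" --pt "0 0 0 0 1" --pt "0 0 0 0 1" --pt "0 0 0 0 1" --pt "0 0 -0.005 0 1" --pt "0 0 -0.012 0 1" --pt "0 0 -0.02 0 1"

```text
t: 3.48
eef_pos: [0.4368, 0.2578, 0.0328]
eef_rot: [0.0, 0.667, 0.745, 0.0]
contact_force: [-0.7, 0.6, -0.7]
finger_gap: 0.027
```

```bash
python3 -c "
from h import *
go(*P['red'],.13)"
```

```text
t 3.48 pos [0.4368 0.2578 0.0328] gap 0.027 F [-0.7  0.6 -0.7] j [-1.01  0.21  0.43  2.02 -0.11  0.93 -0.41]
shift [-0.1955  0.1531 -0.0971] twist -0.003
```

>>> carry_out --pt "0 0 -0.015 0 1" --pt "0 0 -0.035 0 1" --pt "-0.01 0.008 -0.055 0 1" --pt "-0.03 0.023 -0.07 0 1" --pt "-0.05 0.039 -0.08 0 1" --pt "-0.07 0.055 -0.085 0 1" --pt "-0.09 0.07 -0.085 0 1" --pt "-0.11 0.086 -0.085 0 1" --pt "-0.13 0.102 -0.085 0 1" --pt "-0.15 0.118 -0.085 0 1"

```text
t: 4.32
eef_pos: [0.5713, 0.1208, 0.1189]
eef_rot: [0.0, 0.667, 0.745, 0.001]
contact_force: [0.7, 0.5, -0.6]
finger_gap: 0.0265
```

```bash
python3 -c "
from h import *
go(*P['red'],.06)"
```

```text
t 4.32 pos [0.5713 0.1208 0.1189] gap 0.0265 F [ 0.7  0.5 -0.6] j [-0.76  0.28  0.57  1.76 -0.17  1.15 -0.03]
shift [-0.0446  0.0342  0.059 ] twist -0.003
```

>>> carry_out --pt "-0.012 0.01 0 0 1" --pt "-0.024 0.02 0.0 0 1" --pt "-0.036 0.028 0.01 0 1" --pt "-0.0446 0.0342 0.02 0 1" --pt "-0.0446 0.0342 0.035 0 1" --pt "-0.0446 0.0342 0.05 0 1" --pt "-0.0446 0.0342 0.059 0 1" --pt "-0.0446 0.0342 0.059 0 1" --pt "-0.0446 0.0342 0.059 0 1" --pt "-0.0446 0.0342 0.059 0 1"

```text
t: 5.15
eef_pos: [0.6107, 0.0805, 0.0609]
eef_rot: [0.001, 0.667, 0.745, 0.001]
contact_force: [0.1, 0.7, -0.9]
finger_gap: 0.0267
```

```bash
python3 -c "
from h import *
im=read_camera('wrist');cv2.imwrite('pics/w2.png',im)
go(*P['red'],.0245)"
```

```text
t 5.2 pos [0.611  0.0805 0.0611] gap 0.0267 F [ 0.8 -0.4 -0.6] j [-0.65  0.41  0.56  1.74 -0.25  1.06  0.11]
shift [-0.0003 -0.0008  0.0366] twist -0.003
```

View pics/w2.png

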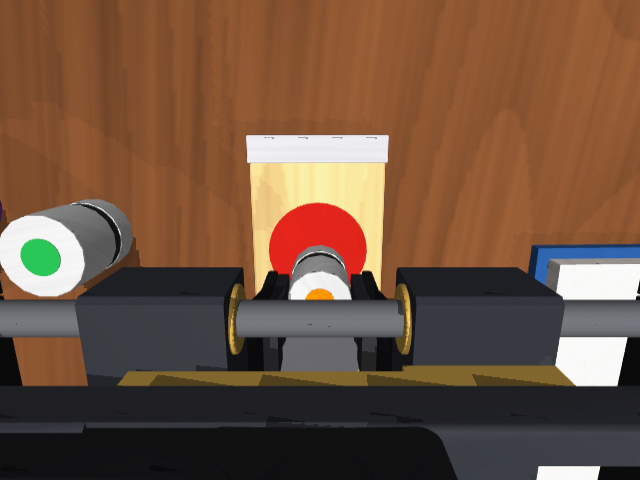

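>>> carry_out --pt "0 -0.0008 0.01 0 1" --pt "0 -0.0008 0.02 0 1" --pt "0 -0.0008 0.028 0 1" --pt "0 -0.0008 0.032 0 1" --pt "0 -0.0008 0.0345 0 1" --pt "0 -0.0008 0.036 0 1" --pt "0 -0.0008 0.0375 0 1" --pt "0 -0.0008 0.0375 0 1" --pt "0 -0.0008 0.0375 0 1" --pt "0 -0.0008 0.0375 0 1"

```text
t: 6.03
eef_pos: [0.6102, 0.0804, 0.0243]
eef_rot: [0.001, 0.667, 0.745, 0.002]
contact_force: [-3.3, 0.3, 5.5]
finger_gap: 0.0268
```

```bash
python3 -c "
from h import *
go(*P['red'],.0245)"
```

```text
t 6.03 pos [0.6102 0.0804 0.0243] gap 0.0268 F [-3.3  0.3  5.5] j [-0.64  0.45  0.55  1.77 -0.28  1.    0.13]
shift [-0.0002  0.0001 -0.0002] twist -0.003
```

Contact with the board shows about 5.5 N upward. I'll release by opening slowly, then raise.

>>> carry_out --pt "0 0 0 0 0.55" --pt "0 0 0 0 0.4" --pt "0 0 0 0 0.4" --pt "0 0 0 0 0.3" --pt "0 0 0 0 0.3" --pt "0 0 -0.01 0 0.3" --pt "0 0 -0.03 0 0.3" --pt "0 0 -0.055 0 0.3" --pt "0 0 -0.08 0 0.3" --pt "0 0 -0.095 0 0.3"

```text
t: 6.87
eef_pos: [0.611, 0.0801, 0.1227]
eef_rot: [0.001, 0.667, 0.745, 0.003]
contact_force: [0.9, -0.6, -0.0]
finger_gap: 0.0611
```

```bash
python3 -c "
from h import *
im=read_camera('wrist');cv2.imwrite('pics/w3.png',im)
c=calibration('wrist')
for b in blobs(im,(10,180,180),(22,255,255),40): print(b, ray(c,*b[0],.054).round(4))
go(*P['44'],.13)"
```

```text
(array([317.51, 241.73]), np.int32(247), array([18, 17], dtype=int32)) [0.6117 0.0794 0.054 ]
t 6.92 pos [0.6123 0.0802 0.1251] gap 0.0606 F [1.5 0.3 2.1] j [-0.67  0.34  0.59  1.68 -0.21  1.17  0.08]
shift [ 0.0088 -0.1419 -0.0062] twist -0.003
```

View pics/w3.png

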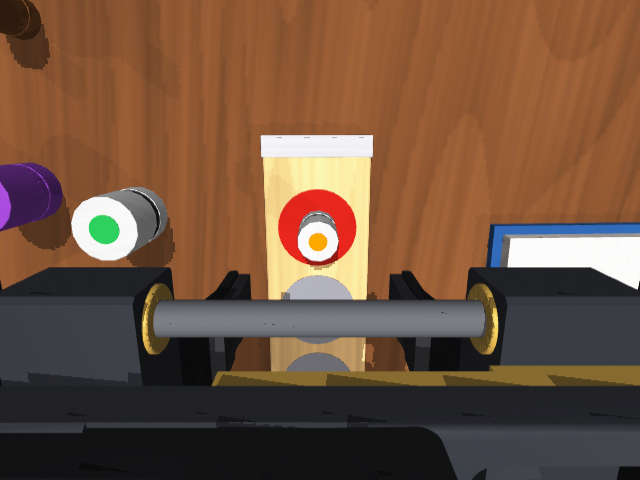

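The 28 mm piston stands upright on the red mark, measured at (0.612, 0.079). Its dot is at pixel (318,242). The 44 mm piston is next.

>>> carry_out --pt "0.001 -0.018 0 0 0.3" --pt "0.002 -0.036 0.0 0 0.3" --pt "0.003 -0.054 0 0 0.3" --pt "0.004 -0.072 0 0 0.3" --pt "0.005 -0.09 0 0 0.3" --pt "0.006 -0.108 0 0 0.3" --pt "0.007 -0.126 0 0 0.3" --pt "0.0088 -0.142 0 0 0.3" --pt "0.0088 -0.142 0 0 0.3" --pt "0.0088 -0.142 0 0 0.3"

```text
t: 7.75
eef_pos: [0.4702, 0.0737, 0.1244]
eef_rot: [0.002, 0.667, 0.745, 0.005]
contact_force: [0.7, -0.4, 0.0]
finger_gap: 0.0605
```

```bash
python3 -c "
from h import *
im=read_camera('wrist');cv2.imwrite('pics/w4.png',im)
c=calibration('wrist')
for b in blobs(im,*COL['green'],40): print(b, ray(c,*b[0],.054).round(4))
go(*P['44'],.018)"
```

```text
(array([196.09, 214.77]), np.int32(691), array([31, 29], dtype=int32)) [0.3894 0.0828 0.054 ]
(array([317.96, 241.66]), np.int32(648), array([29, 28], dtype=int32)) [0.4707 0.0732 0.054 ]
t 7.8 pos [0.4709 0.0737 0.1245] gap 0.0609 F [-0.  -0.8 -0.7] j [-0.81  0.01  0.57  2.01 -0.01  1.12 -0.12]
shift [-0.0004 -0.0019  0.1064] twist -0.003
```

View pics/w4.png

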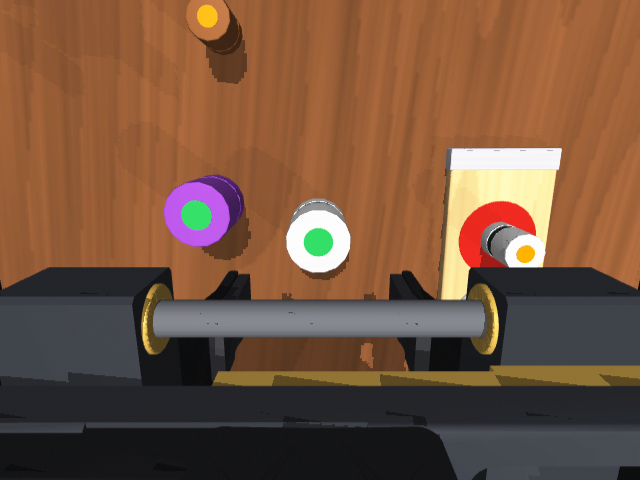

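The 44 mm piston is at pixel (318,242), centred between the fingers, with the purple decoy at (196,215) clear of them. Going down.

>>> carry_out --pt "0 -0.0005 0.02 0 0.3" --pt "0 -0.001 0.045 0 0.3" --pt "0 -0.0015 0.07 0 0.3" --pt "0 -0.0015 0.09 0 0.3" --pt "0 -0.0015 0.1 0 0.3" --pt "0 -0.0015 0.106 0 0.3" --pt "0 -0.0015 0.106 0 0.3" --pt "0 -0.0015 0.106 0 0.3" --pt "0 -0.0015 0.106 0 1" --pt "0 -0.0015 0.106 0 1"

```text
t: 8.63
eef_pos: [0.4713, 0.0743, 0.0194]
eef_rot: [0.003, 0.667, 0.745, 0.006]
contact_force: [-0.8, -0.7, 1.1]
finger_gap: 0.0539
```

>>> carry_out --pt "0 0 0 0 1" --pt "0 0 0 0 1" --pt "0 0 0 0 1" --pt "0 0 0 0 1" --pt "0 0 -0.005 0 1" --pt "0 0 -0.02 0 1" --pt "0 0 -0.04 0 1" --pt "0 0 -0.065 0 1" --pt "0 0 -0.09 0 1" --pt "0 0 -0.11 0 1"

```text
t: 9.47
eef_pos: [0.4701, 0.0735, 0.1313]
eef_rot: [0.003, 0.667, 0.745, 0.006]
contact_force: [1.3, -0.0, -2.8]
finger_gap: 0.0432
```

```bash
python3 -c "
from h import *
go(*P['gB'],.13)"
```

```text
t 9.47 pos [0.4701 0.0735 0.1313] gap 0.0432 F [ 1.3 -0.  -2.8] j [-0.82 -0.    0.58  2.   -0.    1.13 -0.13]
shift [-0.145   0.1406  0.0026] twist -0.004
```

>>> carry_out --pt "-0.01 0.01 0 0 1" --pt "-0.03 0.029 0 0 1" --pt "-0.05 0.049 0 0 1" --pt "-0.07 0.068 0 0 1" --pt "-0.09 0.087 0 0 1" --pt "-0.11 0.107 0 0 1" --pt "-0.127 0.124 0 0 1" --pt "-0.14 0.135 0 0 1" --pt "-0.145 0.1406 0 0 1" --pt "-0.145 0.1406 0 0 1"

```text
t: 10.3
eef_pos: [0.6261, -0.0568, 0.1323]
eef_rot: [0.003, 0.668, 0.744, 0.006]
contact_force: [-0.3, 0.5, -2.3]
finger_gap: 0.0429
```

```bash
python3 -c "
from h import *
go(*P['gB'],.031)"
```

```text
t 10.3 pos [ 0.6261 -0.0568  0.1323] gap 0.0429 F [-0.3  0.5 -2.3] j [-0.52  0.38  0.69  1.65 -0.26  1.2   0.34]
shift [ 0.0013 -0.0015  0.1013] twist -0.006
```

>>> carry_out --pt "0.0005 -0.0005 0.02 0 1" --pt "0.0013 -0.001 0.042 0 1" --pt "0.0013 -0.0015 0.062 0 1" --pt "0.0013 -0.0015 0.078 0 1" --pt "0.0013 -0.0015 0.09 0 1" --pt "0.0013 -0.0015 0.096 0 1" --pt "0.0013 -0.0015 0.099 0 1" --pt "0.0013 -0.0015 0.101 0 1" --pt "0.0013 -0.0015 0.102 0 1" --pt "0.0013 -0.0015 0.102 0 1"

```text
t: 11.13
eef_pos: [0.6257, -0.0549, 0.0323]
eef_rot: [0.003, 0.668, 0.744, 0.006]
contact_force: [-6.7, 1.7, 8.6]
finger_gap: 0.0434
```

```bash
python3 -c "
from h import *
go(*P['gB'],.030)"
```

```text
t 11.13 pos [ 0.6257 -0.0549  0.0323] gap 0.0434 F [-6.7  1.7  8.6] j [-0.48  0.48  0.64  1.74 -0.34  1.02  0.39]
shift [-0.0004 -0.0001  0.0023] twist -0.006
```

>>> carry_out --pt "0 0 0 0 0.3" --pt "0 0 0 0 0.3" --pt "0 0 0 0 0.3" --pt "0 0 0 0 0.3" --pt "0 0 0 0 0.3" --pt "0 0 -0.01 0 0.3" --pt "0 0 -0.03 0 0.3" --pt "0 0 -0.055 0 0.3" --pt "0 0 -0.08 0 0.3" --pt "0 0 -0.1 0 0.3"

```text
t: 11.97
eef_pos: [0.6249, -0.0558, 0.1349]
eef_rot: [0.003, 0.668, 0.744, 0.007]
contact_force: [-0.3, -0.5, -0.0]
finger_gap: 0.061
```

```bash
python3 -c "
from h import *
im=read_camera('wrist');cv2.imwrite('pics/w5.png',im)
c=calibration('wrist')
for b in blobs(im,*COL['green'],40): print(b, ray(c,*b[0],.066).round(4))
go(*P['36'],.135)"
```

```text
(array([319.06, 241.73]), np.int32(656), array([29, 29], dtype=int32)) [ 0.6281 -0.0571  0.066 ]
t 12.02 pos [ 0.6268 -0.0562  0.1387] gap 0.0605 F [ 1.6 -0.9  3.4] j [-0.52  0.37  0.69  1.65 -0.26  1.2   0.33]
shift [-0.0441 -0.1599  0.0004] twist -0.006
```

View pics/w5.png

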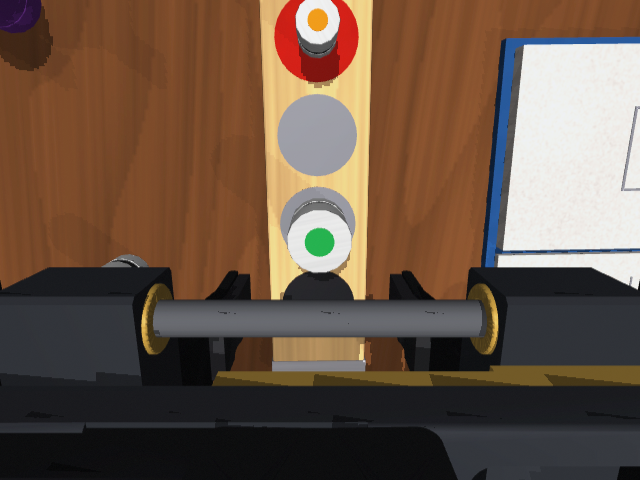

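The 44 mm piston stands on the third mark, about 2 mm off its centre, with its dot at pixel (319,242). The 36 mm piston is next.

>>> carry_out --pt "-0.005 -0.018 0 0 0.3" --pt "-0.01 -0.036 0.0 0 0.3" --pt "-0.015 -0.054 0 0 0.3" --pt "-0.02 -0.072 0 0 0.3" --pt "-0.025 -0.09 0 0 0.3" --pt "-0.03 -0.108 0 0 0.3" --pt "-0.035 -0.126 0 0 0.3" --pt "-0.04 -0.144 0 0 0.3" --pt "-0.044 -0.16 0 0 0.3" --pt "-0.044 -0.16 0 0 0.3"

```text
t: 12.85
eef_pos: [0.4699, -0.1186, 0.1357]
eef_rot: [0.004, 0.669, 0.743, 0.009]
contact_force: [0.9, -0.1, -0.3]
finger_gap: 0.0608
```

```bash
python3 -c "
from h import *
im=read_camera('wrist');cv2.imwrite('pics/w6.png',im)
c=calibration('wrist')
for b in blobs(im,(22,200,150),(34,255,255),40): print(b, ray(c,*b[0],.048).round(4))
go(*P['36'],.014)"
```

```text
(array([320.4 , 233.76]), np.int32(361), array([22, 21], dtype=int32)) [ 0.474  -0.1164  0.048 ]
t 12.9 pos [ 0.4716 -0.1175  0.136 ] gap 0.0608 F [ 0.4 -0.1 -0.1] j [-0.58  0.01  0.75  1.98 -0.02  1.13  0.29]
shift [-0.0003 -0.0016  0.122 ] twist -0.008
```

View pics/w6.png

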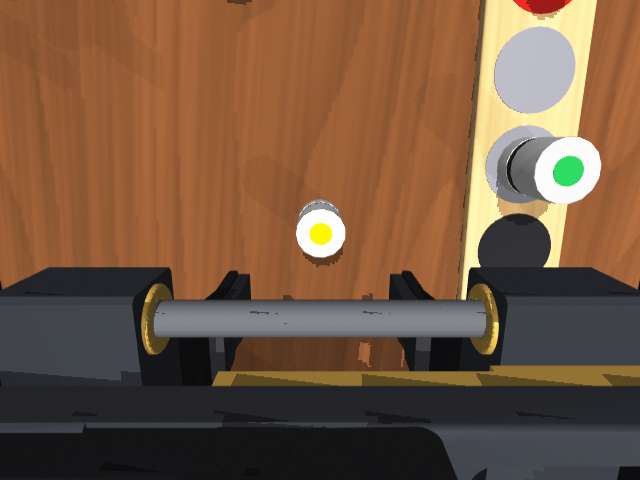

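The 36 mm piston's dot is at (320,234), centred between the fingers and agreeing with the earlier fix. Going down.

>>> carry_out --pt "0 -0.0005 0.025 0 0.3" --pt "0 -0.001 0.05 0 0.3" --pt "0 -0.001 0.075 0 0.3" --pt "0 -0.001 0.1 0 0.3" --pt "0 -0.001 0.113 0 0.3" --pt "0 -0.001 0.121 0 0.3" --pt "0 -0.001 0.121 0 0.3" --pt "0 -0.001 0.121 0 0.3" --pt "0 -0.001 0.121 0 1" --pt "0 -0.001 0.121 0 1"

```text
t: 13.73
eef_pos: [0.474, -0.1168, 0.016]
eef_rot: [0.006, 0.669, 0.743, 0.01]
contact_force: [0.2, -0.2, -0.6]
finger_gap: 0.0538
```

>>> carry_out --pt "0 0 0 0 1" --pt "0 0 0 0 1" --pt "0 0 0 0 1" --pt "0 0 0 0 1" --pt "0 0 0 0 1" --pt "0 0 -0.01 0 1" --pt "0 0 -0.035 0 1" --pt "0 0 -0.065 0 1" --pt "0 0 -0.095 0 1" --pt "0 0 -0.12 0 1"

```text
t: 14.57
eef_pos: [0.4713, -0.1183, 0.1383]
eef_rot: [0.006, 0.669, 0.743, 0.01]
contact_force: [0.8, 0.5, -1.5]
finger_gap: 0.035
```

```bash
python3 -c "
from h import *
go(*P['gA'],.14)"
```

```text
t 14.57 pos [ 0.4713 -0.1183  0.1383] gap 0.035 F [ 0.8  0.5 -1.5] j [-0.59  0.    0.77  1.98 -0.01  1.14  0.29]
shift [0.1149 0.1593 0.0026] twist -0.009
```

>>> carry_out --pt "0.008 0.011 0 0 1" --pt "0.023 0.032 0 0 1" --pt "0.038 0.053 0 0 1" --pt "0.053 0.074 0 0 1" --pt "0.068 0.095 0 0 1" --pt "0.083 0.116 0 0 1" --pt "0.098 0.137 0 0 1" --pt "0.109 0.152 0 0 1" --pt "0.115 0.159 0 0 1" --pt "0.115 0.159 0 0 1"

```text
t: 15.4
eef_pos: [0.618, 0.0147, 0.1417]
eef_rot: [0.006, 0.668, 0.744, 0.01]
contact_force: [-0.6, -0.6, -1.6]
finger_gap: 0.0352
```

```bash
python3 -c "
from h import *
go(*P['gA'],.0275)"
```

```text
t 15.4 pos [0.618  0.0147 0.1417] gap 0.0352 F [-0.6 -0.6 -1.6] j [-0.64  0.34  0.68  1.67 -0.23  1.19  0.2 ]
shift [-0.0027 -0.003   0.1141] twist -0.006
```

>>> carry_out --pt "-0.001 -0.001 0.022 0 1" --pt "-0.002 -0.002 0.046 0 1" --pt "-0.0027 -0.003 0.07 0 1" --pt "-0.0027 -0.003 0.09 0 1" --pt "-0.0027 -0.003 0.102 0 1" --pt "-0.0027 -0.003 0.108 0 1" --pt "-0.0027 -0.003 0.111 0 1" --pt "-0.0027 -0.003 0.113 0 1" --pt "-0.0027 -0.003 0.1145 0 1" --pt "-0.0027 -0.003 0.1145 0 1"

```text
t: 16.23
eef_pos: [0.6184, 0.0122, 0.0286]
eef_rot: [0.006, 0.668, 0.744, 0.01]
contact_force: [-2.2, -0.1, 2.0]
finger_gap: 0.035
```

```bash
python3 -c "
from h import *
go(*P['gA'],.0275)"
```

```text
t 16.23 pos [0.6184 0.0122 0.0286] gap 0.035 F [-2.2 -0.1  2. ] j [-0.59  0.46  0.63  1.78 -0.33  0.99  0.28]
shift [ 0.0004 -0.0005  0.0011] twist -0.006
```

>>> carry_out --pt "0 0 0.001 0 1" --pt "0 0 0.001 0 0.3" --pt "0 0 0.001 0 0.3" --pt "0 0 0.001 0 0.3" --pt "0 0 0.001 0 0.3" --pt "0 0 -0.01 0 0.3" --pt "0 0 -0.03 0 0.3" --pt "0 0 -0.055 0 0.3" --pt "0 0 -0.085 0 0.3" --pt "0 0 -0.105 0 0.3"

```text
t: 17.07
eef_pos: [0.6167, 0.011, 0.137]
eef_rot: [0.007, 0.669, 0.743, 0.011]
contact_force: [0.9, -0.5, -0.2]
finger_gap: 0.0613
```

```bash
python3 -c "
from h import *
im=read_camera('wrist');cv2.imwrite('pics/w7.png',im)
c=calibration('wrist')
for b in blobs(im,(22,200,150),(34,255,255),40): print(b, ray(c,*b[0],.06).round(4))
go(*P['52'],.14)"
```

```text
(array([318.24, 238.05]), np.int32(389), array([23, 21], dtype=int32)) [0.6202 0.0107 0.06  ]
t 17.12 pos [0.6186 0.0109 0.1405] gap 0.0609 F [ 2.  -0.1  2.5] j [-0.64  0.33  0.69  1.68 -0.24  1.18  0.21]
shift [-0.2767 -0.2031 -0.0071] twist -0.007
```

View pics/w7.png

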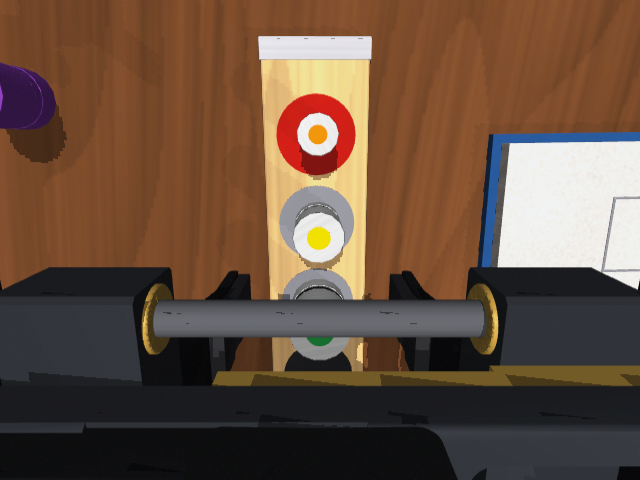

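The 36 mm piston stands on the second mark, about 3 mm off its centre, with its dot at (318,238). The 52 mm piston is last.

>>> carry_out --pt "-0.012 -0.009 0 0 0.2" --pt "-0.037 -0.027 0 0 0.1" --pt "-0.062 -0.046 0 0 0.1" --pt "-0.087 -0.064 0 0 0.1" --pt "-0.112 -0.082 0 0 0.1" --pt "-0.137 -0.1 0 0 0.1" --pt "-0.162 -0.119 0 0 0.1" --pt "-0.187 -0.137 0 0 0.1" --pt "-0.212 -0.156 0 0 0.1" --pt "-0.237 -0.174 0 0 0.1"

```text
t: 17.95
eef_pos: [0.4686, -0.2448, 0.1339]
eef_rot: [0.008, 0.669, 0.743, 0.013]
contact_force: [0.7, 0.0, 0.8]
finger_gap: 0.0782
```

>>> carry_out --pt "-0.02 -0.014 0 0 0.1" --pt "-0.036 -0.026 0 0 0.1" --pt "-0.04 -0.029 0 0 0.1" --pt "-0.04 -0.029 0 0 0.1" --pt "-0.04 -0.029 0 0 0.1" --pt "-0.04 -0.029 0 0 0.1" --pt "-0.04 -0.029 0 0 0.1" --pt "-0.04 -0.029 0 0 0.1" --pt "-0.04 -0.029 0 0 0.1" --pt "-0.04 -0.029 0 0 0.1"

```text
t: 18.78
eef_pos: [0.4442, -0.2872, 0.1327]
eef_rot: [0.008, 0.669, 0.743, 0.013]
contact_force: [-0.4, -0.3, -0.7]
finger_gap: 0.0786
```

```bash
python3 -c "
from h import *
im=read_camera('wrist');cv2.imwrite('pics/w8.png',im)
c=calibration('wrist')
for b in blobs(im,*COL['blue'],40): print(b, ray(c,*b[0],.06).round(4))
go(*P['52'],.02)"
```

```text
(array([317.61, 238.36]), np.int32(874), array([34, 32], dtype=int32)) [ 0.445  -0.2858  0.06  ]
t 18.83 pos [ 0.4441 -0.2873  0.1328] gap 0.0782 F [-0.2  0.2  0.9] j [-0.3   0.15  0.89  1.9  -0.15  1.13  0.75]
shift [ 0.0008 -0.0017  0.1128] twist -0.008
```

View pics/w8.png

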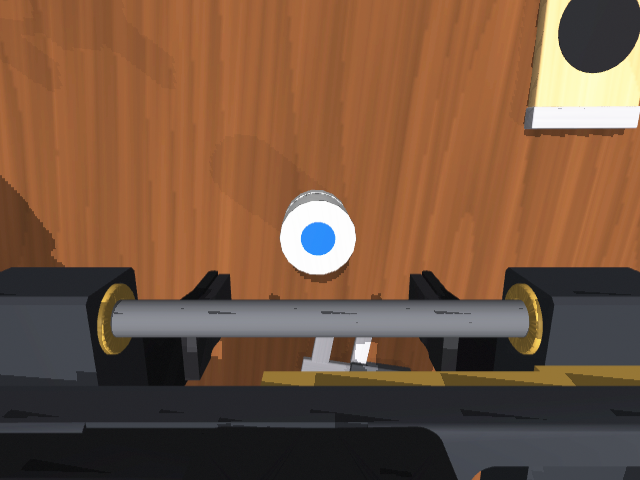

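The 52 mm piston is centred at (318,238). The caliper jaws, near (325–365, 340–365), are about 5 cm from the finger line. Going down.

>>> carry_out --pt "0.0005 -0.0005 0.022 0 0.1" --pt "0.0008 -0.001 0.047 0 0.1" --pt "0.0008 -0.0015 0.072 0 0.1" --pt "0.0008 -0.0017 0.094 0 0.1" --pt "0.0008 -0.0017 0.106 0 0.1" --pt "0.0008 -0.0017 0.112 0 0.1" --pt "0.0008 -0.0017 0.112 0 0.1" --pt "0.0008 -0.0017 0.112 0 0.1" --pt "0.0008 -0.0017 0.112 0 1" --pt "0.0008 -0.0017 0.112 0 1"

```text
t: 19.67
eef_pos: [0.4465, -0.2861, 0.0219]
eef_rot: [0.009, 0.669, 0.743, 0.014]
contact_force: [0.7, 0.0, -0.3]
finger_gap: 0.0715
```

>>> carry_out --pt "0 0 0 0 1" --pt "0 0 0 0 1" --pt "0 0 0 0 1" --pt "0 0 0 0 1" --pt "0 0 0 0 1" --pt "0 0 -0.01 0 1" --pt "0 0 -0.035 0 1" --pt "0 0 -0.065 0 1" --pt "0 0 -0.095 0 1" --pt "0 0 -0.12 0 1"

```text
t: 20.5
eef_pos: [0.4422, -0.2875, 0.1439]
eef_rot: [0.009, 0.669, 0.743, 0.014]
contact_force: [0.0, -0.4, -2.2]
finger_gap: 0.051
```

```bash
python3 -c "
from h import *
go(*P['blk'],.14)"
```

```text
t 20.5 pos [ 0.4422 -0.2875  0.1439] gap 0.051 F [ 0.  -0.4 -2.2] j [-0.32  0.13  0.91  1.89 -0.14  1.15  0.74]
shift [0.1439 0.207  0.0113] twist -0.008
```

>>> carry_out --pt "0.01 0.014 0 0 1" --pt "0.027 0.039 0 0 1" --pt "0.045 0.065 0 0 1" --pt "0.063 0.091 0 0 1" --pt "0.081 0.117 0 0 1" --pt "0.099 0.143 0 0 1" --pt "0.117 0.168 0 0 1" --pt "0.132 0.19 0 0 1" --pt "0.142 0.204 0 0 1" --pt "0.144 0.207 0 0 1"

```text
t: 21.33
eef_pos: [0.6349, -0.1187, 0.1509]
eef_rot: [0.009, 0.667, 0.745, 0.014]
contact_force: [-0.3, 0.9, -3.4]
finger_gap: 0.051
```

```bash
python3 -c "
from h import *
im=read_camera('wrist');cv2.imwrite('pics/w9.png',im)
go(*P['blk'],.0335)"
```

```text
t 21.38 pos [ 0.6341 -0.1202  0.1509] gap 0.0514 F [-0.3  0.3 -3.5] j [-0.46  0.4   0.76  1.6  -0.31  1.23  0.47]
shift [-0.003  -0.0047  0.1173] twist -0.005
```

View pics/w9.png

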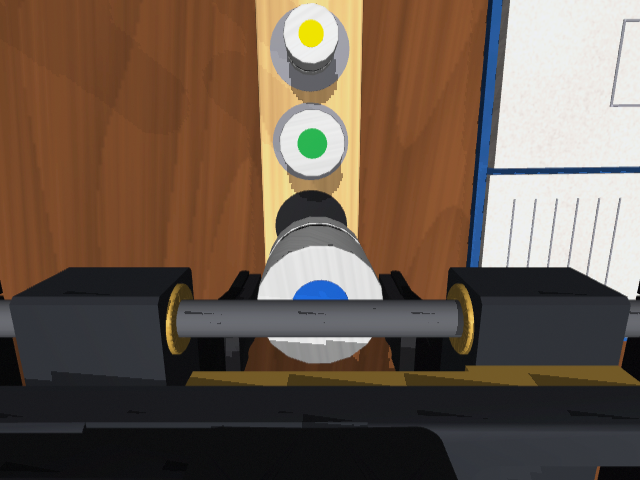

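>>> carry_out --pt "-0.001 -0.002 0.022 0 1" --pt "-0.002 -0.004 0.046 0 1" --pt "-0.003 -0.0047 0.07 0 1" --pt "-0.003 -0.0047 0.09 0 1" --pt "-0.003 -0.0047 0.102 0 1" --pt "-0.003 -0.0047 0.109 0 1" --pt "-0.003 -0.0047 0.113 0 1" --pt "-0.003 -0.0047 0.1155 0 1" --pt "-0.003 -0.0047 0.117 0 1" --pt "-0.003 -0.0047 0.117 0 1"

```text
t: 22.22
eef_pos: [0.6339, -0.123, 0.0346]
eef_rot: [0.009, 0.668, 0.744, 0.014]
contact_force: [-1.2, -0.4, -2.7]
finger_gap: 0.0512
```

```bash
python3 -c "
from h import *
go(*P['blk'],.0335)"
```

```text
t 22.22 pos [ 0.6339 -0.123   0.0346] gap 0.0512 F [-1.2 -0.4 -2.7] j [-0.41  0.52  0.7   1.71 -0.4   1.02  0.54]
shift [ 0.0003 -0.0006  0.0011] twist -0.005
```

Only just touching, so I'll lower slightly more before releasing.

>>> carry_out --pt "0 0 0.001 0 1" --pt "0 0 0.002 0 1" --pt "0 0 0.002 0 1" --pt "0 0 0.002 0 1" --pt "0 0 0.002 0 0.1" --pt "0 0 0.002 0 0.1" --pt "0 0 0.002 0 0.1" --pt "0 0 0.002 0 0.1" --pt "0 0 0.002 0 0.1" --pt "0 0 0 0 0.1"

```text
t: 23.05
eef_pos: [0.6337, -0.1229, 0.0343]
eef_rot: [0.009, 0.668, 0.744, 0.013]
contact_force: [-0.9, -0.3, -0.1]
finger_gap: 0.0765
```

>>> carry_out --pt "0 0 -0.01 0 0.1" --pt "0 0 -0.03 0 0.1" --pt "0 0 -0.055 0 0.1" --pt "0 0 -0.08 0 0.1" --pt "0.0 0 -0.11 0 0.1" --pt "0.02 0 -0.13 0 0.1" --pt "0.02 -0.03 -0.13 0 0.1" --pt "0.02 -0.07 -0.13 0 0.1" --pt "0.02 -0.11 -0.13 0 0.1" --pt "0.02 -0.15 -0.13 0 0.1"

```text
t: 23.88
eef_pos: [0.4769, -0.1207, 0.1594]
eef_rot: [0.009, 0.668, 0.744, 0.013]
contact_force: [-1.1, 0.0, 1.3]
finger_gap: 0.0783
```

>>> carry_out --pt "0 -0.01 0 0 0.1" --pt "-0.03 -0.01 0 0 0.1" --pt "-0.06 -0.01 0 0 0.1" --pt "-0.09 -0.01 0 0 0.1" --pt "-0.12 -0.01 0 0 0.1" --pt "-0.15 -0.01 0 0 0.1" --pt "-0.15 -0.01 0 0 0.1" --pt "-0.15 -0.01 0 0 0.1" --pt "-0.15 -0.01 0 0 0.1" --pt "-0.15 -0.01 0 0 0.1"

```text
t: 24.72
eef_pos: [0.4833, -0.2697, 0.1587]
eef_rot: [0.009, 0.667, 0.745, 0.014]
contact_force: [0.4, -0.6, 0.7]
finger_gap: 0.0782
```

```bash
python3 - <<'E'
from h import *
go(*P['blk'],.1)
for n in('top','scene'):
    im=read_camera(n);cv2.imwrite(f'pics/{n}9.png',im);c=calibration(n)
    for k,z in(('orange',.054),('yellow',.06),('green',.066),('blue',.072)):
        lo,hi=COL[k]
        if k=='orange': lo=(5,70,120);hi=(20,255,255)
        for b in blobs(im,lo,hi,6):
            p=ray(c,*b[0],z)
            if .58<p[0]<.66 and -.16<p[1]<.11 and b[1]<150: print(n,k,b[1],p.round(4))
E
```

```text
t 24.72 pos [ 0.4833 -0.2697  0.1587] gap 0.0782 F [ 0.4 -0.6  0.7] j [-0.41  0.2   0.98  1.82 -0.21  1.19  0.74]
shift [0.1295 0.1631 0.0646] twist -0.004
top orange 127 [ 0.6308 -0.1577  0.054 ]
top orange 7 [0.6294 0.0326 0.054 ]
top orange 21 [0.6105 0.0798 0.054 ]
top orange 15 [ 0.5867 -0.1485  0.054 ]
top yellow 20 [0.6184 0.0114 0.06  ]
top green 32 [ 0.6262 -0.0564  0.066 ]
top blue 42 [ 0.6341 -0.123   0.072 ]
scene orange 30 [0.6101 0.0808 0.054 ]
scene yellow 32 [0.6183 0.0127 0.06  ]
scene green 39 [ 0.6258 -0.0551  0.066 ]
scene blue 45 [ 0.6334 -0.1221  0.072 ]
```

View pics/scene9.png

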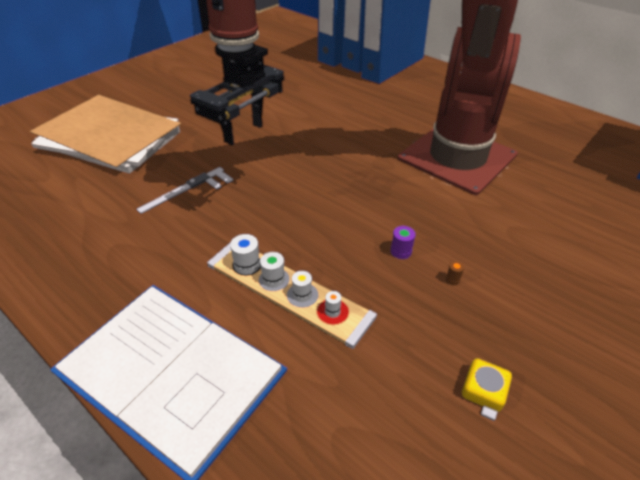

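View pics/top9.png

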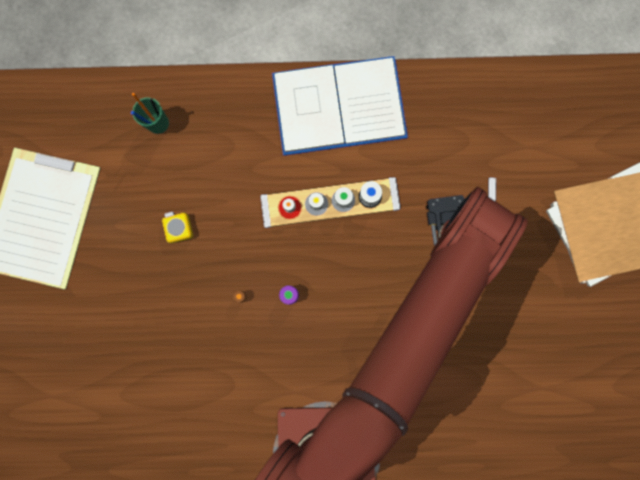

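Both final views show all four pistons upright on their marks, within about 1 mm. In the scene view the dots are at (333,297), (302,279), (272,261) and (244,243). The caliper, tape and decoys haven't moved, and the arm is clear. Handing in.

```bash
python3 -c "
from station import *
print(hand_in())"
```

```text
the job is handed in; nothing more can be done
None
```

All four pistons stand upright on the board: 28 mm on red, 36 mm on the grey next to it, 44 mm on the other grey and 52 mm on black. I handed the job in at about 25 s; the hand-in reports no verdict.

- **Placement:** in the last top and scene pictures, every piston was within about 1.5 mm of its mark's centre. The top and scene views agreed to within about 1.5 mm. The wrist camera had read the first three 2–3 mm off just after release, still well inside the 12 mm limit.
- **Setting down:** each piston was lowered to the board before release. Contact force was clear for the first three. For the 52 mm piston it was slight, so I commanded 2 mm more before opening. I took no wrist picture of that one after release; the final top and scene views cover it.
- **Everything else:** the caliper, tape and both look-alikes appear unmoved in the pictures, and the arm ended clear of everything.
- **Tool tilt:** the tool drifted to about 0.03 rad of tilt over the run. It had no visible effect on the pistons.

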